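# Charge the antenna feeder with the dry-air hand pump

## Task

Charge the pressurised antenna feeder with the dry-air hand pump: press the black palm knob all the way down and let it spring all the way back up, again and again, until the red pressure pin has popped fully out of its brass sleeve and shows its green band. Then push the yellow valve lever away from the robot through its full quarter turn, from lying along the outlet tube to straight across it, so that the line is shut, and leave the knob up. Do not touch the pin itself, and do not shift or lift the mouse, pen, handheld radio and Morse paddle.

Things in the scene. Friction and masses are not known exactly. Their poses are not given: they have to be found in the camera images.
- pump: the hand-pump stand, screwed to the desk: grey base plate 110 x 250 x 8 mm (x, y, z) with a row of parts along its y axis: pump barrel at +y, manifold block in the middle (blue desiccant canister, 130 mm high, and brass pin sleeve on it), brass ball valve at -y, and from it a black outlet tube along -y, top 40 mm above the desk, to 222 mm from the origin. Origin under the plate's middle, z up
- plunger_top (a point): middle of the top of the black palm knob (53 mm across, slightly rounded, 28 mm thick), the head of the upright plunger, 85 mm to the +y side of the pump's origin; 212 mm above the desk when up, 172 mm when fully down. Moves with the plunger. The barrel below it is 56 mm across at most and ends 140 mm above the desk
- plunger (a joint): plunger depth, m: 0 fully up (a spring brings it back when let go), 0.040 down on its stop. Takes 5 N to start, 13 N to hold down, about 17 N moving at 0.1 m/s. A stroke charges the line only below about 10 mm of depth, so press to the bottom each time and let the knob come back within 4 mm of the top, or the next stroke does nothing. 4 to 6 full strokes are enough; more do no harm
- pin (a joint): how far the red pressure pin (15 mm thick, red with a green band at its foot, moving straight up in a 22 mm brass sleeve on the manifold) stands out, m: 0 flush with the sleeve's rim, 0.026 fully out, negative while still sunk out of sight; starts between -0.028 and -0.010. A full stroke raises it 9 mm (the first one 4 to 12); it stays where it has got to and stops by itself at 0.026
- pin_top (a point): middle of the pin's top, 30 mm to the -y side of the pump's origin; 78 mm above the desk when flush with the sleeve's rim, 104 mm when fully out
- valve (a joint): angle of the yellow valve lever, rad: 0 open (lever lies along the outlet tube, pointing to the pump's -y), 1.571 shut on its stop (lever across the tube, pointing to the pump's +x). It grows as the lever turns counter-clockwise seen from above, and it stays where it is left; turning takes 0.12 N m (about 2 N at the handle)
- valve_spindle (a point): the lever's turning axis (upright), 90 mm to the -y side of the pump's origin; the point lies 80 mm above the desk, half-way up the lever's yellow sleeve
- valve_handle (a point): centreline of the lever's yellow sleeve, 75 mm from the spindle and 80 mm above the desk. The sleeve is 16 mm wide, reaches from 35 to 97 mm from the spindle and from 72 to 88 mm above the desk; nothing but the outlet tube (top at 40 mm) lies under it. Turns with the lever
- mouse: black computer mouse, 110 x 63 x 33 mm, loose on the desk on the -x side of the pump; origin under its middle. Leave alone
- pen: white ball pen 139 mm long, 11 mm thick, lying loose on the desk along its x axis, on the -x side of the pump; origin under its middle. Leave alone
- handheld: white handheld radio standing loose on the desk on the +x side of the pump, 34 x 58 x 108 mm with a stub aerial to 181 mm; origin under its middle. Leave alone
- paddle: Morse paddle on a brass base under a clear cover, 85 x 75 x 50 mm, loose on the desk beyond the pump's +y end; origin under its middle. Leave alone

How it is judged:
By the outcome, as a careful person would: the job done as asked, in the order asked, and still so for the second after the job is handed in, with the robot touching nothing.
It also fails if it takes over 58 s, if anything falls off the work surface, if the arm or the gripper's body presses on something with over 40 N, if the wrist force passes 120 N, or if a joint passes its speed limit or range.

## Robot

A 6-joint arm with a two-finger parallel gripper is mounted at the origin on the work surface. World frame = base frame: x ahead of the robot, y to its left, z up, the work surface at z = 0. Lengths are in m, angles in rad, forces in N, time in s.
With the tool pointing down it reaches from about 0.35 to 0.975 m from the base axis. Payload 7.1 kg.
Tool frame: the origin (TCP) lies on the centre line of the jaws, within the pads' length; the fingertips stand 8 mm ahead of it and the grasp point (between the pads) lies 11 mm behind it (robot.tcp_to_tips is the z of the fingertips in the tool frame, in m); z points along the fingers, y is the direction in which the jaws open and shut (so a half turn about z gives the same grasp; the last joint's range is limited). The gripper opens to 88 mm and grips with 3 to 60 N. Pads are 20 mm wide; open, the fingers measure 115 mm over their backs; the gripper's body (75 mm by 178 mm) begins 61 mm behind the grasp point.
Start: joints at [-1.364, 0.423, 1.63, -0, 1.089, -0.019], TCP at [0.14, -0.609, 0.231] pointing down, gripper open.
Joint ranges: [-3, 3], [-0.9, 2.11], [0.09, 2.58], [-1.31, 4.45], [0.11, 2.69], [-2.54, 2.54]. Speed limits (rad/s): [2.39, 2.39, 3.01, 3.14, 3.14, 3.14].

## Interface

Orientations are given as a unit quaternion [w, x, y, z].
In Python, from station import readout, optics, robot gives the robot as it stands. The module is installed in compiled form; this text tells all that it offers.
- The arm moves only by the shell command python3 -m pendant 'ROWS' [FORCE]. ROWS is JSON, a list of rows, each a list of 7 numbers: the shift along the tool's x, y, z in m, then the turn, a rotation vector about the tool's x, y, z in rad, then the gripper's target within -1 to 1 (shut at 1, half-way at 0, fully open at -1). A call has exactly 8 rows; each row is the pose to reach, as a shift and turn from the pose commanded when the call began, along the tool's axes at that moment; what a row does not reach only later rows make up. A row lasts 1/10 s, in which the tool goes at most 50 mm and 8.59 degrees, less where a joint would pass 70% of its speed; a pose out of reach is approached as far as the arm can. A call with a gripper value outside its range is refused whole. The fingers move at their own pace and stop on an object; FORCE is the grip in N (left out, the last holds). Time passes only in rows, so rows that repeat a pose let the fingers close, or fill a call up. It gives the time, the measured TCP pose, the force and the opening at its end, in the units of the state.
- readout.get_state(): the state, without advancing time (a new reading comes with each control period).
- optics.read_camera(name): name is "scene" or "top" or "wrist"; returns a dict with "img" (384x512x3 uint8, blue, green, red), "intrinsics" (3x3 intrinsics, pixels), "rvec" (rotation vector, rad) and "tvec" (3), from world to camera coordinates, as OpenCV has them. Camera axes: x right, y down, z forward; pixel columns grow to the right and rows downward; lengths in m; the calibration is good to about 2 mm. A picture is of the moment at which its call begins. There is no depth.
- robot.finish_job(): hands the job in, once; it reports no verdict.
The state is a dict: "time_s": time; "joints": joint angles; "qd": joint speeds; "effort": joint torques, N m; "tcp_pos": TCP position; "orientation": TCP orientation; "force": force on the tool from outside, world axes, zero at the start; "moment": the same for the moment, N m; "opening": finger opening in m.
Only numpy, scipy, OpenCV 4.12 (cv2) and the standard library are available. Lean on these libraries where they do the work, as an engineer would, in place of code of your own. Each camera call takes 0.05 s, during which the arm holds its last target.

## Working session

There is one attempt and no reset: what is moved stays moved. The work goes in short steps, Python scripts to look and compute and a shell command to move; the robot and the scene stay as the last step left them, time stands still between calls to the robot, and variables do not carry over. Pictures are saved under pics/ and viewed, and the job is handed in when it is done.

```bash
mkdir -p pics; cat > h.py <<'E'
import numpy as np, cv2
from station import readout, optics, robot
def shot(name,fn,crop=None,scale=1):
    d=optics.read_camera(name); im=d["img"]
    if crop: im=im[crop[1]:crop[3],crop[0]:crop[2]]
    if scale!=1: im=cv2.resize(im,None,fx=scale,fy=scale,interpolation=cv2.INTER_CUBIC)
    cv2.imwrite("pics/"+fn,im); np.savez("pics/"+fn+".npz",img=d["img"],K=d["intrinsics"],r=d["rvec"],t=d["tvec"]); return d
def ray(d,u,v,z):
    R=cv2.Rodrigues(np.array(d["rvec"],float))[0]; t=np.array(d["tvec"],float).ravel()
    c=-R.T@t; w=R.T@np.linalg.inv(np.array(d["intrinsics"]))@[u,v,1.]
    return c+w*(z-c[2])/w[2]
def proj(d,P):
    return cv2.projectPoints(np.array(P,float).reshape(-1,3),np.array(d["rvec"],float),np.array(d["tvec"],float),np.array(d["intrinsics"],float),None)[0].reshape(-1,2)
E
python3 - <<'E'
from h import *
for n in("scene","top","wrist"):
    d=shot(n,n+"0.png",scale=1.5)
    print(n,cv2.Rodrigues(np.array(d["rvec"],float))[0].round(2).tolist(),np.array(d["tvec"]).ravel(),np.array(d["intrinsics"]).round(1).tolist())
print(readout.get_state(), robot.tcp_to_tips)
E
```

```text
scene [[-0.54, 0.84, 0.01], [0.45, 0.3, -0.84], [-0.71, -0.45, -0.54]] [ 0.22604429 -0.15657124  1.56356465] [[467.1, 0.0, 259.2], [0.0, 467.1, 193.8], [0.0, 0.0, 1.0]]
top [[0.02, -1.0, 0.03], [-0.99, -0.02, -0.14], [0.14, -0.03, -0.99]] [0.05211004 0.56556397 0.92909449] [[489.0, 0.0, 251.2], [0.0, 489.0, 192.9], [0.0, 0.0, 1.0]]
wrist [[0.22, -0.97, -0.0], [-0.95, -0.22, 0.24], [-0.24, -0.05, -0.97]] [-0.62500184 -0.0282928   0.3889194 ] [[270.0, 0.0, 252.0], [0.0, 270.0, 188.3], [0.0, 0.0, 1.0]]
{'time_s': 0.15, 'joints': array([-1.36404999e+00,  4.23688241e-01,  1.63046612e+00, -2.47253516e-05,
        1.08857844e+00, -1.89983484e-02]), 'qd': array([ 0.00057335, -0.0012078 , -0.00293594, -0.0006569 ,  0.00065694,
        0.00120342]), 'effort': array([-5.90098480e-04, -5.44985175e+01, -2.73919916e+01,  6.43084687e-02,
        2.04949197e-02, -7.32642525e-05]), 'tcp_pos': array([ 0.13983366, -0.60875113,  0.23008492]), 'orientation': array([-5.66538363e-04,  9.93635869e-01,  1.12638511e-01, -6.43380905e-05]), 'force': array([-1.09926645, -0.44911721, -0.69869828]), 'moment': array([ 0.01111004,  0.00657788, -0.03730834]), 'opening': 0.08760116318070171} 0.008
```

View pics/scene0.png

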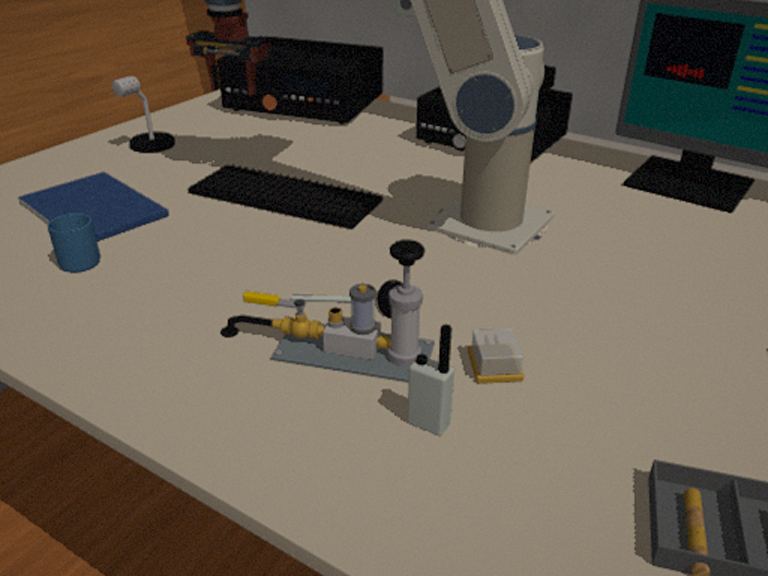

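View pics/top0.png

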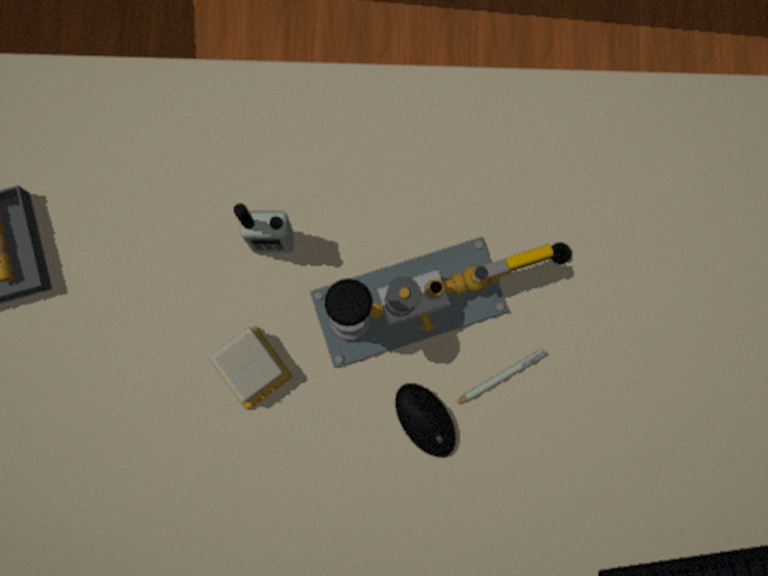

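View pics/wrist0.png

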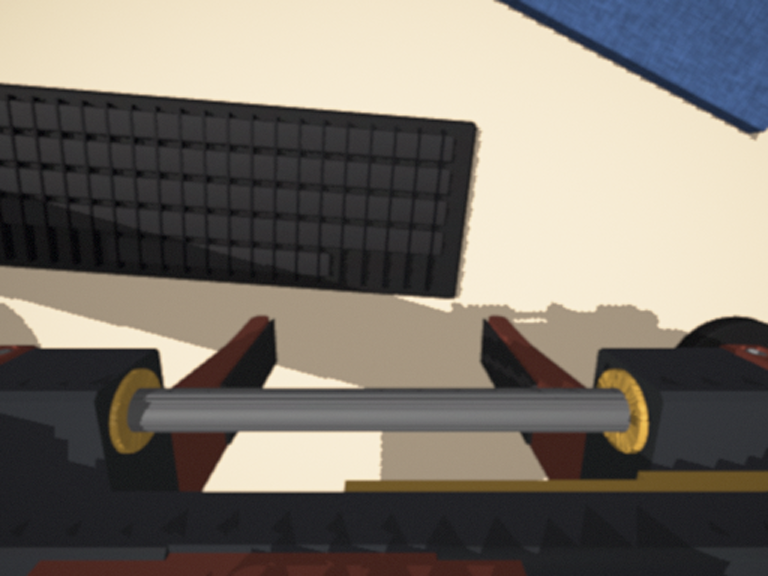

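```bash
python3 - <<'E'
from h import *
im=cv2.imread("pics/top0.png")  # 1.5x
z=np.load("pics/top0.png.npz")["img"][145:260,195:395]
cv2.imwrite("pics/topc.png",cv2.resize(z,None,fx=4,fy=4,interpolation=cv2.INTER_CUBIC))
z=np.load("pics/scene0.png.npz")["img"][155:260,140:300]
cv2.imwrite("pics/scenec.png",cv2.resize(z,None,fx=5,fy=5,interpolation=cv2.INTER_CUBIC))
E
```

```text
(no output)
```

View pics/topc.png

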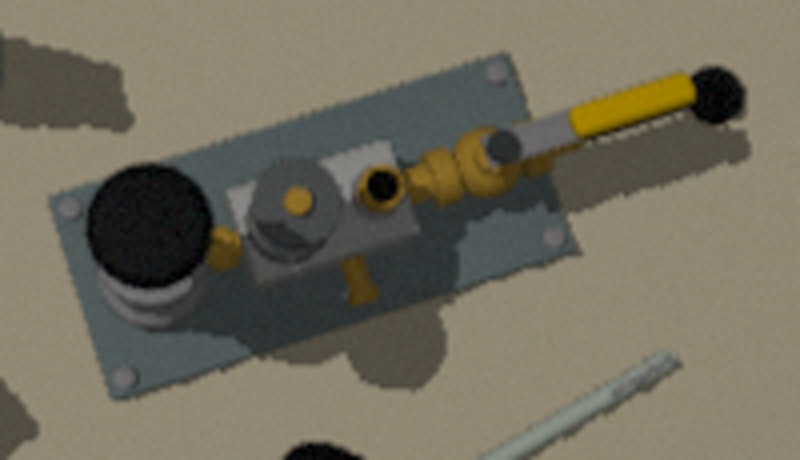

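View pics/scenec.png

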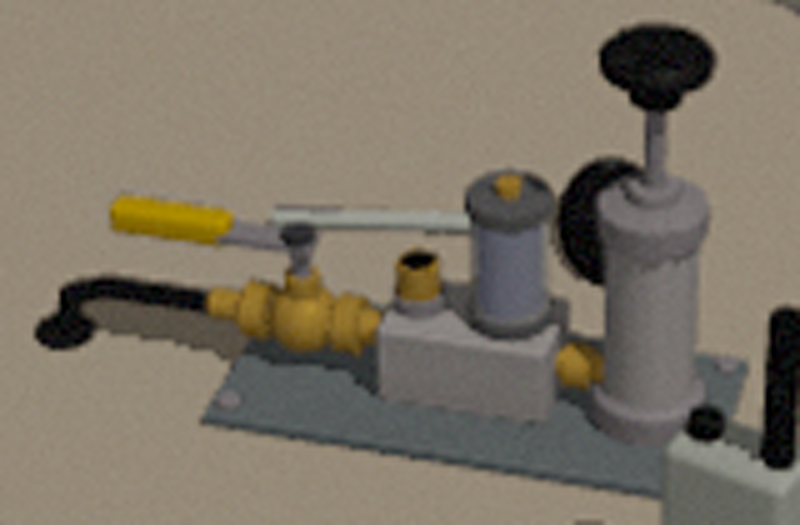

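```bash
python3 - <<'E'
from h import *
f=np.load("pics/top0.png.npz"); d=dict(intrinsics=f["K"],rvec=f["r"],tvec=f["t"])
g=np.load("pics/scene0.png.npz"); s=dict(intrinsics=g["K"],rvec=g["r"],tvec=g["t"])
T=lambda u,v,z: ray(d,195+u/4-.375,145+v/4-.375,z)
S=lambda u,v,z: ray(s,140+u/5-.4,155+v/5-.4,z)
C=np.array([T(*p,.008) for p in [(50,198),(507,54),(580,250),(118,400)]]);print(C.round(4))
for i in range(4): print(np.linalg.norm(C[i]-C[(i+1)%4]))
c=C.mean(0)[:2]; e=(C[0]+C[3]-C[1]-C[2])[:2]; yaw=np.arctan2(e[1],e[0])-np.pi/2
e2=(C[0]+C[1]-C[2]-C[3])[:2]; yaw2=np.arctan2(e2[1],e2[0]); print(c,yaw,yaw2)
k=T(150,226,.198);spn=T(503,147,.09);pin=T(382,188,.078);can=T(298,202,.13)
print('knob',k,'spin',spn,'pin',pin,can)
ks=S(657,60,.2); print('scene knob',ks, 'pin',S(418,260,.078))
q=k-spn;print(np.linalg.norm(q),np.arctan2(q[1],q[0])-np.pi/2)
for yw in (yaw,yaw2):
  R=np.array([[np.cos(yw),-np.sin(yw)],[np.sin(yw),np.cos(yw)]])
  for n,p in dict(plunger=(0,.085),pin=(0,-.03),spindle=(0,-.09),handle=(0,-.165),hshut=(.075,-.09)).items(): print(n,c+R@p)
# radio, mouse, pen, paddle
t=lambda u,v,z: ray(d,u/1.5,v/1.5,z)
print('radio top',t(268,231,.108),'aerial',t(241,211,.181),'mouse',t(426,420,.02),'pen',t(460,402,.005),t(546,352,.005),'paddle',t(250,367,.05))
E
```

```text
[[ 0.5646  0.1516  0.008 ]
 [ 0.6447 -0.0825  0.008 ]
 [ 0.5432 -0.1196  0.008 ]
 [ 0.4628  0.1145  0.008 ]]
0.24745115829025055
0.10804482946912378
0.24758974338681783
0.10833371641224689
[0.55382451 0.01600252] 0.3304037465882539 0.3501314740070418
knob [0.52768108 0.0977904  0.198     ] spin [ 0.58195448 -0.06640349  0.09      ] pin [ 0.56297384 -0.01051941  0.078     ] [0.54826282 0.03269108 0.13      ]
scene knob [0.52187101 0.09576436 0.2       ] pin [ 0.56621675 -0.00867835  0.078     ]
0.20388535376664144 0.3192385824688715
plunger [0.52624839 0.09640499]
pin [ 0.56355726 -0.01237482]
spindle [ 0.58302276 -0.06912951]
handle [ 0.60735463 -0.14007287]
hshut [ 0.65396612 -0.04479764]
plunger [0.5246677  0.09584537]
pin [ 0.56411515 -0.01217731]
spindle [ 0.58469643 -0.06853696]
handle [ 0.61042303 -0.13898654]
hshut [ 0.655146   -0.04281037]
radio top [0.62469302 0.19979361 0.108     ] aerial [0.63109295 0.22192432 0.181     ] mouse [ 0.39499395 -0.00549992  0.02      ] pen [ 0.41898538 -0.05246987  0.005     ] [ 0.48807447 -0.16971129  0.005     ] paddle [0.4593232  0.22348172 0.05      ]
```

The pump's yaw is about 0.335 rad. The knob is near (0.526, 0.0965) and the lever handle near (0.608, -0.139). The pin is sunk out of sight. I'm moving above the knob with the jaws shut.

```bash
python3 -m pendant '[[0.015,-0.017,-0.03,0,0,0,1],[0.045,-0.05,-0.03,0,0,0,1],[0.075,-0.085,-0.03,0,0,0,1],[0.105,-0.12,-0.03,0,0,0,1],[0.135,-0.153,-0.03,0,0,0,1],[0.165,-0.187,-0.03,0,0,0,1],[0.195,-0.22,-0.03,0,0,0,1],[0.225,-0.255,-0.03,0,0,0,1]]' 30
python3 -m pendant '[[0.03,-0.034,0,0,0,0,1],[0.06,-0.067,0,0,0,0,1],[0.09,-0.1,0,0,0,0,1],[0.12,-0.134,0,0,0,0,1],[0.15,-0.168,0,0,0,0,1],[0.18,-0.2,0,0,0,0,1],[0.21,-0.235,0,0,0,0,1],[0.235,-0.262,0,0,0,0,1]]'
python3 - <<'E'
from h import *
s=readout.get_state(); print(s['tcp_pos'],s['orientation'],s['opening'],s['force'],s['time_s'])
R=__import__('scipy.spatial.transform',fromlist=['Rotation']).Rotation.from_quat(np.roll(s['orientation'],-1)).as_matrix()
print(R.T@(np.array([.526,.0965,.226])-s['tcp_pos']))
E
```

```text
time_s: 0.95
tcp_pos: [0.3026, -0.3087, 0.2607]
orientation: [0.0, 0.994, 0.112, 0.0]
force: [0.2, -0.6, 0.5]
opening: 0.0271
time_s: 1.75
tcp_pos: [0.4732, 0.0001, 0.2607]
orientation: [-0.0, 0.994, 0.113, 0.0]
force: [0.1, -0.5, -0.3]
opening: 0.0002
[4.73165485e-01 5.88830231e-05 2.60686749e-01] [-7.07298685e-05  9.93573229e-01  1.13191092e-01  9.90501413e-05] 0.00017266214911222368 [ 0.10314018 -0.49058502 -0.25453625] 1.75
[ 0.07316551 -0.08208184  0.03471202]
```

```bash
python3 -m pendant '[[0.025,-0.028,0,0,0,0,1],[0.05,-0.056,0,0,0,0,1],[0.073,-0.082,0,0,0,0,1],[0.073,-0.082,0.01,0,0,0,1],[0.073,-0.082,0.02,0,0,0,1],[0.073,-0.082,0.025,0,0,0,1],[0.073,-0.082,0.03,0,0,0,1],[0.073,-0.082,0.03,0,0,0,1]]'
python3 - <<'E'
from h import *
shot("top","t1.png",(200,145,400,265),4); shot("scene","s1.png",(130,100,330,260),4)
s=readout.get_state(); print(s['tcp_pos'],s['force'])
E
```

```text
time_s: 2.55
tcp_pos: [0.5245, 0.093, 0.2299]
orientation: [0.0, 0.994, 0.112, -0.001]
force: [0.1, -0.1, -0.2]
opening: 0.0004
[0.52524657 0.09336836 0.23081754] [0.37074245 0.68650045 0.35925953]
```

View pics/t1.png

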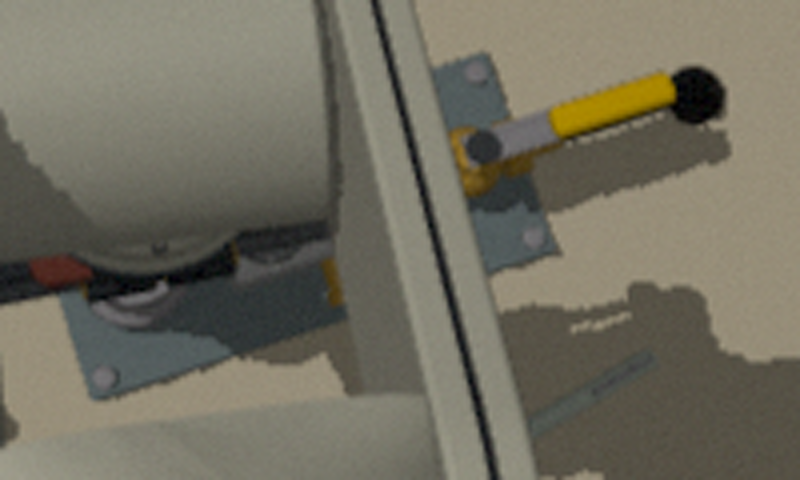

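View pics/s1.png

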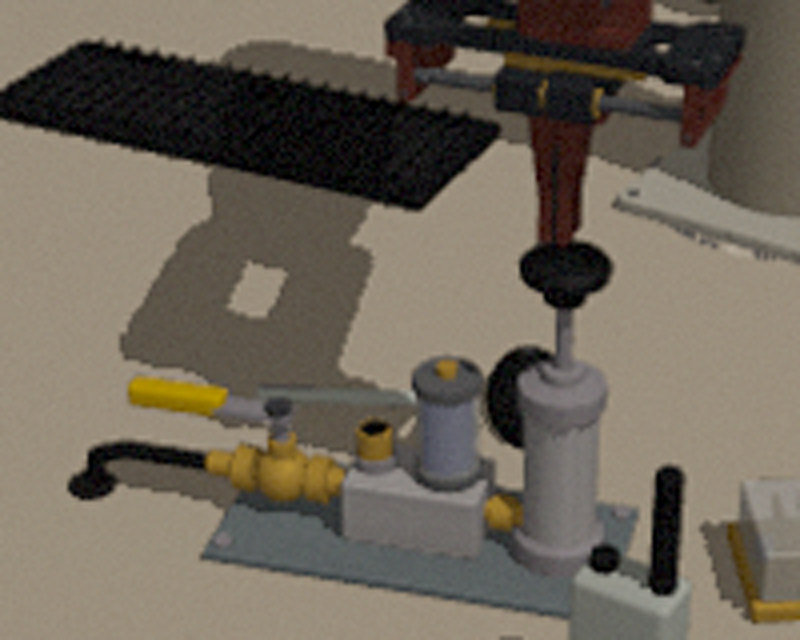

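```bash
python3 - <<'E'
from h import *
g=np.load("pics/s1.png.npz"); s=dict(intrinsics=g["K"],rvec=g["r"],tvec=g["t"])
def q(P): return (proj(s,P)-[130,100]+.375)*4
t=np.array([.5252,.0934,.2228])
print('tip',q(t),'tip landed',q(t-[0,0,.011]))
a=np.linspace(0,6.28,60)
for c in [(.526,.0965),(.5252,.0934),(.524,.096)]:
  k=np.array([[c[0]+.0265*np.cos(x),c[1]+.0265*np.sin(x),z] for x in a for z in (.186,.19,.195,.2,.205)])
  p=q(k); print(c,q([c[0],c[1],.212]),p.min(0),p.max(0))
E
```

```text
tip [[559.59523537 233.05434032]] tip landed [[559.18725423 250.59807204]]
(0.526, 0.0965) [[563.21167955 252.36937451]] [514.9053584  240.50835212] [610.75630257 317.4159428 ]
(0.5252, 0.0934) [[559.19463015 250.2808978 ]] [511.02918289 238.49323605] [606.66320932 315.1861816 ]
(0.524, 0.096) [[564.33415772 250.66595217]] [516.08975302 238.86526041] [611.79943094 315.59453529]
```

```bash
python3 -m pendant '[[0.001,-0.003,0.008,0,0,0,1],[0.001,-0.003,0.018,0,0,0,1],[0.001,-0.003,0.028,0,0,0,1],[0.001,-0.003,0.038,0,0,0,1],[0.001,-0.003,0.046,0,0,0,1],[0.001,-0.003,0.051,0,0,0,1],[0.001,-0.003,0.052,0,0,0,1],[0.001,-0.003,0.052,0,0,0,1]]'
python3 - <<'E'
from h import *
shot("scene","s2.png",(130,100,330,260),4)
s=readout.get_state(); print(s['tcp_pos'],s['force'])
E
```

```text
time_s: 3.45
tcp_pos: [0.5266, 0.0974, 0.1801]
orientation: [-0.0, 0.994, 0.113, 0.001]
force: [-3.8, -2.0, 15.7]
opening: 0.0006
[0.52665211 0.0974126  0.18009329] [-3.23657412 -0.68752557 16.85619152]
```

View pics/s2.png

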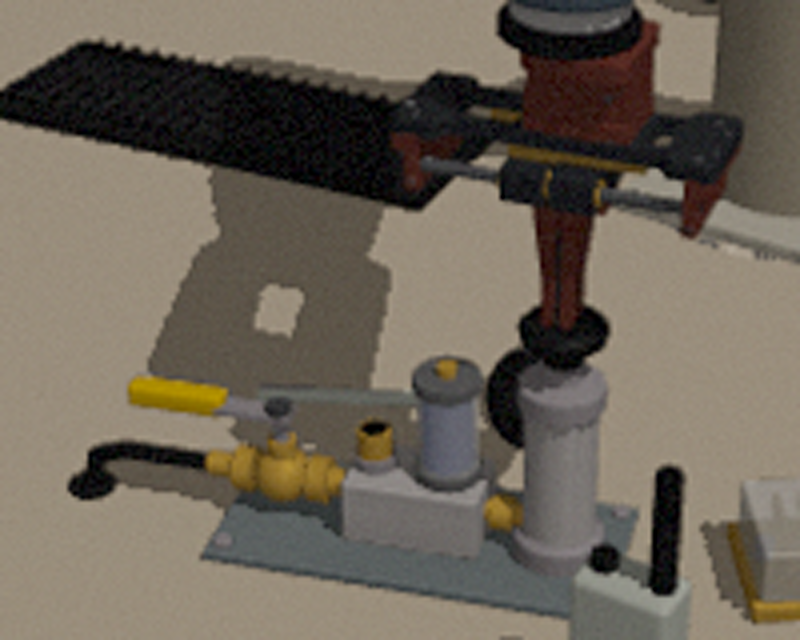

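The fingers are centred on the knob (565,325) and it is near its stop at 16 N. I'll press 3 mm deeper to make sure, then let it up.

```bash
python3 -m pendant '[[0,0,0.002,0,0,0,1],[0,0,0.003,0,0,0,1],[0,0,-0.015,0,0,0,1],[0,0,-0.035,0,0,0,1],[0,0,-0.048,0,0,0,1],[0,0,-0.048,0,0,0,1],[0,0,-0.048,0,0,0,1],[0,0,-0.048,0,0,0,1]]'
python3 -m pendant '[[0,0,0.01,0,0,0,1],[0,0,0.022,0,0,0,1],[0,0,0.034,0,0,0,1],[0,0,0.044,0,0,0,1],[0,0,0.05,0,0,0,1],[0,0,0.051,0,0,0,1],[0,0,0.051,0,0,0,1],[0,0,0.051,0,0,0,1]]'
python3 - <<'E'
from h import *
s=readout.get_state(); print(s['tcp_pos'],s['force'])
E
python3 -m pendant '[[0,0,0,0,0,0,1],[0,0,-0.015,0,0,0,1],[0,0,-0.035,0,0,0,1],[0,0,-0.05,0,0,0,1],[0,0,-0.051,0,0,0,1],[0,0,-0.051,0,0,0,1],[0,0,-0.051,0,0,0,1],[0,0,-0.051,0,0,0,1]]'
python3 - <<'E'
from h import *
shot("scene","s3.png",(130,100,330,260),4)
E
```

```text
time_s: 4.3
tcp_pos: [0.5248, 0.0971, 0.2253]
orientation: [0.0, 0.994, 0.113, -0.001]
force: [0.6, -0.4, -0.0]
opening: 0.0005
time_s: 5.1
tcp_pos: [0.5263, 0.0973, 0.1798]
orientation: [-0.0, 0.994, 0.113, 0.001]
force: [-15.3, -2.8, 50.9]
opening: 0.0002
[0.52628205 0.09727445 0.17976602] [-15.25164594  -2.84963596  50.93636821]
time_s: 5.9
tcp_pos: [0.5249, 0.097, 0.2253]
orientation: [0.0, 0.994, 0.113, -0.001]
force: [0.5, -0.4, 0.5]
opening: 0.0007
```

View pics/s3.png

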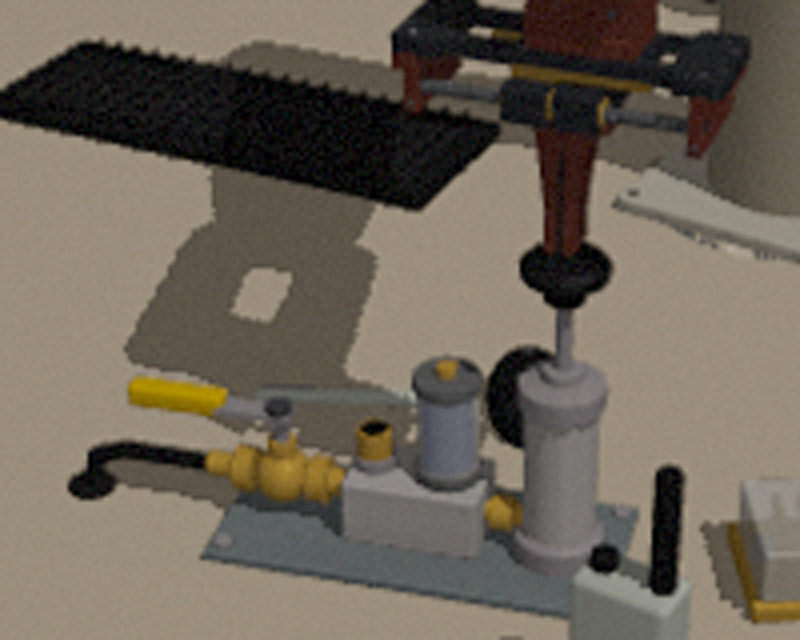

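The knob is back at the top (565,268) and the pin is still sunk. The stop was reached at about 51 N, so I'll press a bit less. Three more strokes next.

```bash
for i in 1; do
python3 -m pendant '[[0,0,0.01,0,0,0,1],[0,0,0.022,0,0,0,1],[0,0,0.034,0,0,0,1],[0,0,0.044,0,0,0,1],[0,0,0.048,0,0,0,1],[0,0,0.049,0,0,0,1],[0,0,0.049,0,0,0,1],[0,0,0.049,0,0,0,1]]'
python3 -m pendant '[[0,0,-0.015,0,0,0,1],[0,0,-0.035,0,0,0,1],[0,0,-0.049,0,0,0,1],[0,0,-0.049,0,0,0,1],[0,0,-0.049,0,0,0,1],[0,0,-0.049,0,0,0,1],[0,0,-0.049,0,0,0,1],[0,0,-0.049,0,0,0,1]]'
python3 -m pendant '[[0,0,0.01,0,0,0,1],[0,0,0.022,0,0,0,1],[0,0,0.034,0,0,0,1],[0,0,0.044,0,0,0,1],[0,0,0.048,0,0,0,1],[0,0,0.049,0,0,0,1],[0,0,0.049,0,0,0,1],[0,0,0.049,0,0,0,1]]'
python3 -m pendant '[[0,0,-0.015,0,0,0,1],[0,0,-0.035,0,0,0,1],[0,0,-0.049,0,0,0,1],[0,0,-0.049,0,0,0,1],[0,0,-0.049,0,0,0,1],[0,0,-0.049,0,0,0,1],[0,0,-0.049,0,0,0,1],[0,0,-0.049,0,0,0,1]]'
done
python3 - <<'E'
from h import *
shot("scene","s4.png",(130,100,330,260),4)
E
```

```text
time_s: 6.75
tcp_pos: [0.5265, 0.0973, 0.18]
orientation: [-0.0, 0.994, 0.113, 0.001]
force: [-7.5, -1.2, 28.3]
opening: 0.0004
time_s: 7.55
tcp_pos: [0.5252, 0.0971, 0.2259]
orientation: [0.0, 0.994, 0.113, -0.001]
force: [0.4, -0.2, -0.6]
opening: 0.0005
time_s: 8.35
tcp_pos: [0.5266, 0.0973, 0.18]
orientation: [-0.0, 0.994, 0.113, 0.001]
force: [-6.9, -2.1, 27.1]
opening: 0.0005
time_s: 9.15
tcp_pos: [0.5252, 0.0971, 0.2259]
orientation: [0.0, 0.994, 0.113, -0.001]
force: [0.7, -0.1, -1.1]
opening: 0.0002
```

View pics/s4.png

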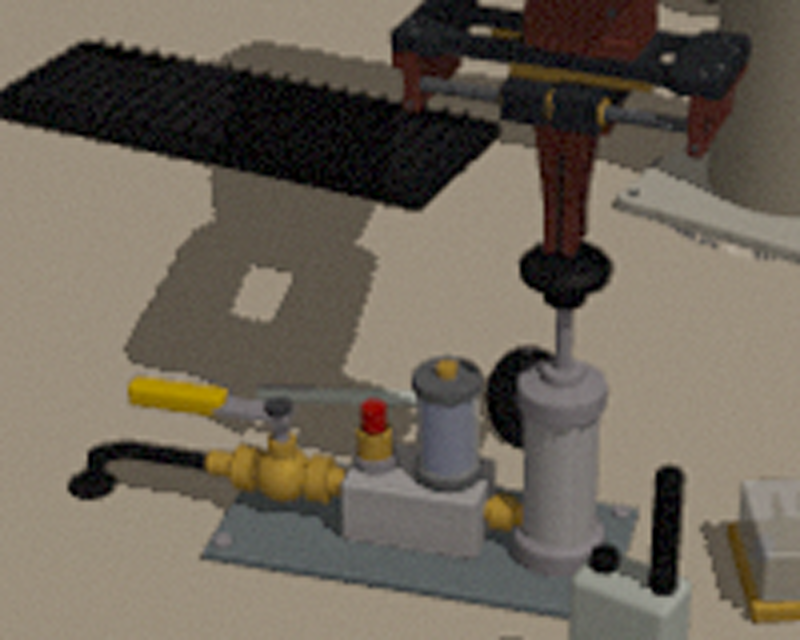

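The red pin now stands about 15 mm out at (374,415), with no green showing yet. Two more strokes.

```bash

python3 -m pendant '[[0,0,0.01,0,0,0,1],[0,0,0.022,0,0,0,1],[0,0,0.034,0,0,0,1],[0,0,0.044,0,0,0,1],[0,0,0.048,0,0,0,1],[0,0,0.049,0,0,0,1],[0,0,0.049,0,0,0,1],[0,0,0.049,0,0,0,1]]'
python3 -m pendant '[[0,0,-0.015,0,0,0,1],[0,0,-0.035,0,0,0,1],[0,0,-0.049,0,0,0,1],[0,0,-0.049,0,0,0,1],[0,0,-0.049,0,0,0,1],[0,0,-0.049,0,0,0,1],[0,0,-0.049,0,0,0,1],[0,0,-0.049,0,0,0,1]]'
python3 -m pendant '[[0,0,0.01,0,0,0,1],[0,0,0.022,0,0,0,1],[0,0,0.034,0,0,0,1],[0,0,0.044,0,0,0,1],[0,0,0.048,0,0,0,1],[0,0,0.049,0,0,0,1],[0,0,0.049,0,0,0,1],[0,0,0.049,0,0,0,1]]'
python3 -m pendant '[[0,0,-0.015,0,0,0,1],[0,0,-0.035,0,0,0,1],[0,0,-0.049,0,0,0,1],[0,0,-0.049,0,0,0,1],[0,0,-0.049,0,0,0,1],[0,0,-0.049,0,0,0,1],[0,0,-0.049,0,0,0,1],[0,0,-0.049,0,0,0,1]]'
python3 - <<'E'
from h import *
shot("scene","s5.png",(160,150,310,250),5)
E
```

```text
time_s: 10.0
tcp_pos: [0.5267, 0.0973, 0.18]
orientation: [-0.0, 0.994, 0.113, 0.001]
force: [-6.4, -0.6, 27.1]
opening: 0.0003
time_s: 10.8
tcp_pos: [0.5252, 0.0971, 0.2259]
orientation: [0.0, 0.994, 0.113, -0.001]
force: [-0.4, -0.7, -0.7]
opening: 0.0006
time_s: 11.6
tcp_pos: [0.5266, 0.0973, 0.18]
orientation: [-0.0, 0.994, 0.113, 0.001]
force: [-6.7, -0.7, 27.0]
opening: 0.0004
time_s: 12.4
tcp_pos: [0.5252, 0.0971, 0.2259]
orientation: [0.0, 0.994, 0.113, -0.001]
force: [-0.1, 0.5, 0.5]
opening: 0.0004
```

View pics/s5.png

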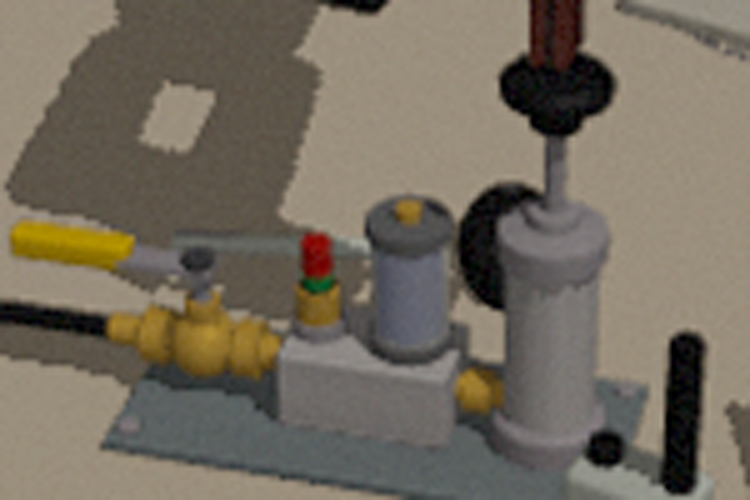

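The green band shows at (318,284). I'll do one more stroke to make sure the pin is at its stop, then lift.

```bash

python3 -m pendant '[[0,0,0.01,0,0,0,1],[0,0,0.022,0,0,0,1],[0,0,0.034,0,0,0,1],[0,0,0.044,0,0,0,1],[0,0,0.048,0,0,0,1],[0,0,0.049,0,0,0,1],[0,0,0.049,0,0,0,1],[0,0,0.049,0,0,0,1]]'
python3 -m pendant '[[0,0,-0.015,0,0,0,1],[0,0,-0.035,0,0,0,1],[0,0,-0.049,0,0,0,1],[0,0,-0.06,0,0,0,1],[0,0,-0.07,0,0,0,1],[0,0,-0.08,0,0,0,1],[0,0,-0.085,0,0,0,1],[0,0,-0.085,0,0,0,1]]'
python3 - <<'E'
from h import *
from scipy.spatial.transform import Rotation as Ro
d=shot("scene","s6.png",(160,150,310,250),5)
s=dict(d)
def q(P): return (proj(s,P)-[160,150]+.4)*5
print('pin top at .104',q([.5645,-.0115,.104]),'rim',q([.5645,-.0115,.078]))
st=readout.get_state(); p=st['tcp_pos']; R=Ro.from_quat(np.roll(st['orientation'],-1)).as_matrix(); print(p,R.round(3).tolist())
print('to pre-push high',R.T@(np.array([.578,-.149,p[2]])-p))
E
```

```text
time_s: 13.25
tcp_pos: [0.5267, 0.0973, 0.18]
orientation: [-0.0, 0.994, 0.113, 0.001]
force: [-6.6, -1.7, 26.5]
opening: 0.0007
time_s: 14.05
tcp_pos: [0.5259, 0.0972, 0.2632]
orientation: [-0.0, 0.994, 0.113, 0.0]
force: [0.5, 0.2, 0.3]
opening: 0.0005
pin top at .104 [[313.55616507 236.32995098]] rim [[315.39866671 281.50364627]]
[0.52561005 0.09715328 0.26267001] [[0.975, 0.224, 0.0], [0.224, -0.975, 0.0], [0.0, 0.0, -1.0]]
to pre-push high [-4.05752312e-03  2.51634016e-01  2.90598536e-06]
```

View pics/s6.png

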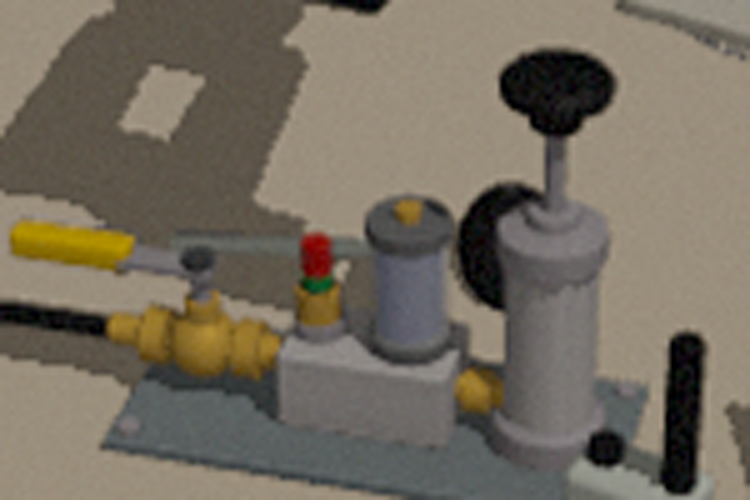

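The pin looks the same after the extra stroke (top about row 235, predicted 236 for fully out) and the knob is up. Now I'm moving to the lever's near side.

```bash

python3 -m pendant '[[0,0.03,0,0,0,-0.02,1],[0,0.065,0,0,0,-0.04,1],[0,0.1,0,0,0,-0.06,1],[-0.002,0.135,0,0,0,-0.08,1],[-0.003,0.17,0,0,0,-0.1,1],[-0.004,0.205,0,0,0,-0.11,1],[-0.004,0.24,0,0,0,-0.11,1],[-0.004,0.252,0,0,0,-0.11,1]]'
python3 -m pendant '[[0,0,0.02,0,0,0,1],[0,0,0.05,0,0,0,1],[0,0,0.08,0,0,0,1],[0,0,0.11,0,0,0,1],[0,0,0.14,0,0,0,1],[0,0,0.165,0,0,0,1],[0,0,0.185,0,0,0,1],[0,0,0.19,0,0,0,1]]'
python3 - <<'E'
from h import *
shot("scene","s7.png",(110,100,290,240),4.4)
shot("top","t7.png",(260,120,420,240),5)
s=readout.get_state(); print(s['tcp_pos'],s['force'],s['orientation'])
E
```

```text
time_s: 14.9
tcp_pos: [0.5782, -0.152, 0.2619]
orientation: [0.0, 0.986, 0.166, -0.0]
force: [-0.4, 0.3, 0.5]
opening: 0.0007
time_s: 15.7
tcp_pos: [0.5761, -0.1481, 0.0699]
orientation: [-0.001, 0.986, 0.167, -0.002]
force: [0.5, 0.6, 0.9]
opening: 0.0007
[ 0.57739409 -0.1486329   0.07181149] [0.28413535 0.00663736 0.06281089] [-5.57352654e-04  9.85911706e-01  1.67262505e-01 -1.02510205e-03]
```

View pics/s7.png

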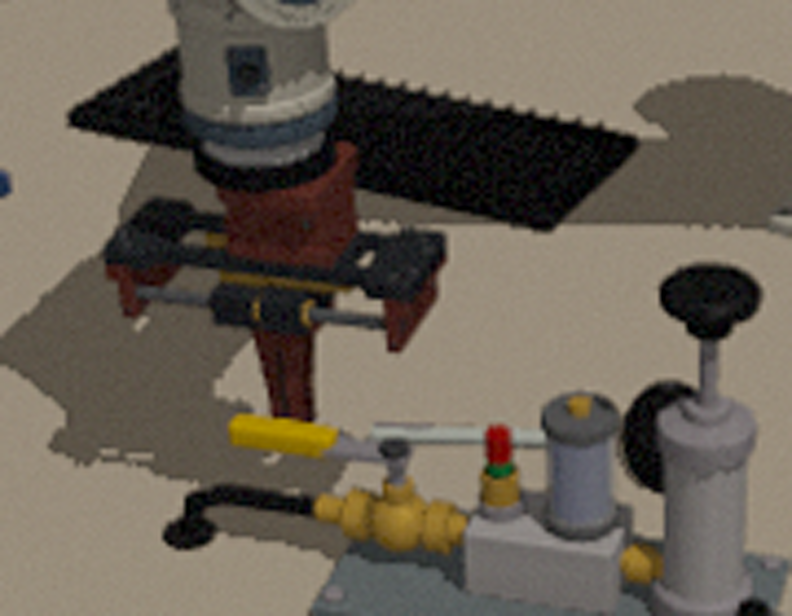

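View pics/t7.png

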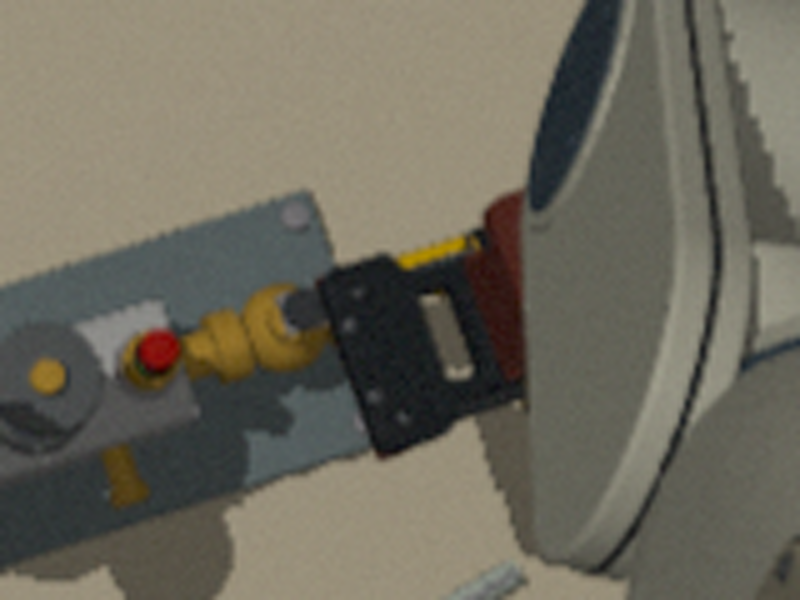

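```bash
python3 - <<'E'
from h import *
sp=np.array([.583,-.0685]); yaw=.335
R2=lambda a: np.array([[np.cos(a),-np.sin(a)],[np.sin(a),np.cos(a)]])
def pose(f,off): return sp+R2(yaw)@(.072*np.array([np.sin(f),-np.cos(f)])-off*np.array([np.cos(f),np.sin(f)])), yaw+f
def rows(p0,a0,L):
    for f,off in L:
        p,a=pose(f,off); d=R2(a0).T@(p-p0); print([round(d[0],4),round(-d[1],4),round(-(a-a0),3)],p.round(4))
p0=np.array([.578,-.149]);a0=2*np.arctan2(.1667,.986); print(a0)
A=[(0,.022),(0,.018)]+[(f,.018) for f in (.12,.24,.36,.48,.60,.72)]
rows(p0,a0,A)
p1,a1=pose(.72,.018)
print(); rows(p1,a1,[(f,.018) for f in (.84,.96,1.08,1.2,1.32,1.44,1.5,1.54)])
p1,a1=pose(1.54,.018)
print(); rows(p1,a1,[(1.571,.018),(1.6,.018),(1.63,.018),(1.571,.03),(1.571,.05)])
E
```

```text
0.3349663255837431
[np.float64(0.0092), np.float64(-0.0024), np.float64(-0.0)] [ 0.5859 -0.1437]
[np.float64(0.0132), np.float64(-0.0024), np.float64(-0.0)] [ 0.5897 -0.1424]
[np.float64(0.0219), np.float64(-0.0007), np.float64(-0.12)] [ 0.5985 -0.1411]
[np.float64(0.0308), np.float64(-0.0002), np.float64(-0.24)] [ 0.6071 -0.1387]
[np.float64(0.0397), np.float64(-0.0007), np.float64(-0.36)] [ 0.6153 -0.1353]
[np.float64(0.0485), np.float64(-0.0022), np.float64(-0.48)] [ 0.6231 -0.131 ]
[np.float64(0.057), np.float64(-0.0048), np.float64(-0.6)] [ 0.6302 -0.1257]
[np.float64(0.0651), np.float64(-0.0084), np.float64(-0.72)] [ 0.6368 -0.1197]

[np.float64(0.0087), np.float64(0.0016), -0.12] [ 0.6425 -0.1129]
[np.float64(0.0176), np.float64(0.0022), -0.24] [ 0.6474 -0.1054]
[np.float64(0.0265), np.float64(0.0017), -0.36] [ 0.6513 -0.0975]
[np.float64(0.0353), np.float64(0.0002), -0.48] [ 0.6543 -0.0891]
[np.float64(0.0438), np.float64(-0.0024), -0.6] [ 0.6563 -0.0804]
[np.float64(0.0519), np.float64(-0.006), -0.72] [ 0.6572 -0.0715]
[np.float64(0.0558), np.float64(-0.0082), -0.78] [ 0.6572 -0.0671]
[np.float64(0.0584), np.float64(-0.0097), -0.82] [ 0.6571 -0.0641]

[np.float64(0.0022), np.float64(0.0005), -0.031] [ 0.6569 -0.0618]
[np.float64(0.0043), np.float64(0.0009), -0.06] [ 0.6567 -0.0597]
[np.float64(0.0065), np.float64(0.0013), -0.09] [ 0.6564 -0.0575]
[np.float64(-0.0098), np.float64(0.0009), -0.031] [ 0.6609 -0.0731]
[np.float64(-0.0297), np.float64(0.0015), -0.031] [ 0.6674 -0.092 ]
```

```bash

python3 -m pendant '[[0.009,-0.002,0,0,0,0,1],[0.013,-0.002,0,0,0,0,1],[0.022,-0.001,0,0,0,-0.12,1],[0.031,0,0,0,0,-0.24,1],[0.04,-0.001,0,0,0,-0.36,1],[0.0485,-0.002,0,0,0,-0.48,1],[0.057,-0.005,0,0,0,-0.6,1],[0.065,-0.008,0,0,0,-0.72,1]]'
python3 - <<'E'
from h import *
shot("scene","s8.png",(110,100,290,240),4.4)
s=readout.get_state(); print(s['tcp_pos'],s['force'],s['orientation'],s['joints'])
E
```

```text
time_s: 16.6
tcp_pos: [0.6381, -0.1204, 0.0739]
orientation: [0.001, 0.863, 0.506, 0.001]
force: [-1.0, -2.1, 0.4]
opening: 0.0008
[ 0.63899613 -0.1195969   0.07393345] [1.36102808 0.13939315 0.39752462] [8.51778817e-04 8.61009431e-01 5.08587365e-01 9.62013487e-04] [-2.03343745e-01  6.54264211e-01  1.65472784e+00  4.24508226e-05
  8.30030968e-01  3.00336353e-01]
```

View pics/s8.png

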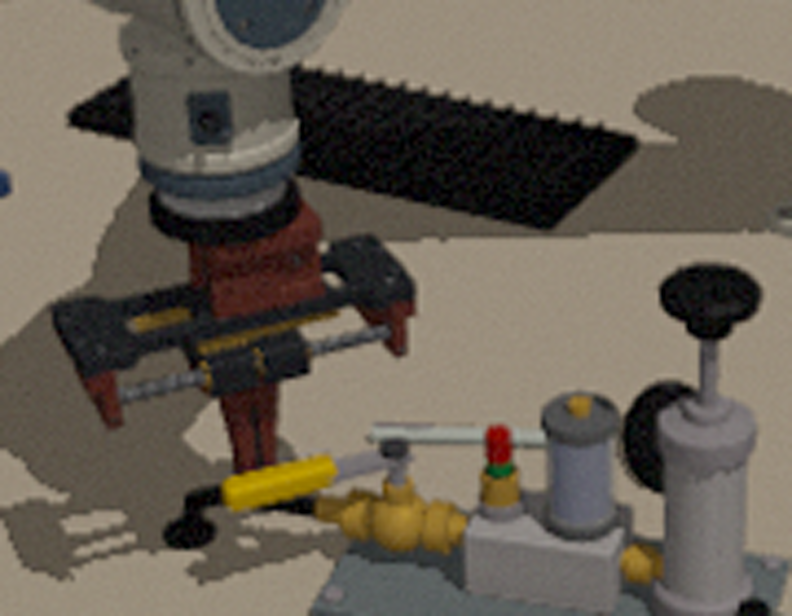

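The lever is turning with the fingers. I'm continuing the arc.

```bash

python3 -m pendant '[[0.0085,0.001,0,0,0,-0.12,1],[0.0175,0.0015,0,0,0,-0.24,1],[0.0265,0.001,0,0,0,-0.36,1],[0.035,0,0,0,0,-0.48,1],[0.044,-0.003,0,0,0,-0.6,1],[0.052,-0.007,0,0,0,-0.72,1],[0.056,-0.009,0,0,0,-0.78,1],[0.0585,-0.011,0,0,0,-0.82,1]]'
python3 - <<'E'
from h import *
shot("scene","s9.png",(110,100,290,240),4.4)
shot("top","t9.png",(260,120,420,240),5)
s=readout.get_state(); print(s['tcp_pos'],s['force'],s['orientation'],s['joints'])
E
```

```text
time_s: 17.45
tcp_pos: [0.6577, -0.0638, 0.0741]
orientation: [0.002, 0.591, 0.806, 0.001]
force: [1.7, -1.4, 0.1]
opening: 0.0003
[ 0.65706182 -0.06364183  0.0737879 ] [-0.67838133  0.43249964  0.1965238 ] [8.98737488e-04 5.91916451e-01 8.05998625e-01 5.69552780e-04] [-1.14629319e-01  6.66153021e-01  1.63002090e+00  1.31149189e-04
  8.43292973e-01 -4.18642919e-01]
```

View pics/s9.png

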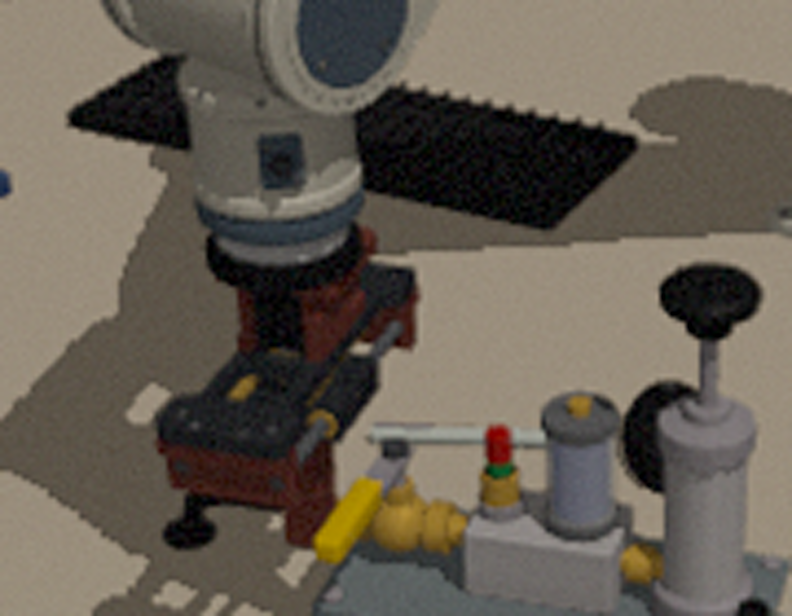

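View pics/t9.png

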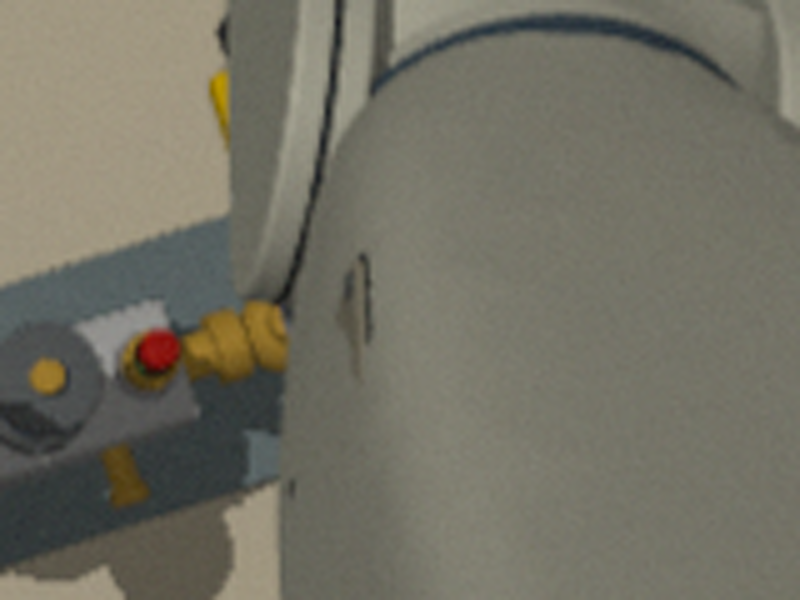

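The lever is nearly across and there is no stop force yet. I'm creeping on to the stop.

```bash

python3 -m pendant '[[0.001,0,0,0,0,0,1],[0.002,0,0,0,0,-0.03,1],[0.003,0,0,0,0,-0.03,1],[0.004,0,0,0,0,-0.03,1],[0.005,0,0,0,0,-0.03,1],[0.006,0,0,0,0,-0.03,1],[0.006,0,0,0,0,-0.03,1],[0.006,0,0,0,0,-0.03,1]]'
```

```text
time_s: 18.35
tcp_pos: [0.656, -0.0618, 0.0734]
orientation: [0.003, 0.579, 0.815, -0.001]
force: [5.8, -16.0, -0.1]
opening: 0.0004
```

That gives 17 N against the lever, far above the 2 N it takes to turn, so it is on its stop. I'm backing off, lifting and looking.

```bash

python3 -m pendant '[[-0.006,0,0,0,0,0,1],[-0.025,0,0,0,0,0,1],[-0.045,0,0,0,0,0,1],[-0.055,0,-0.02,0,0,0,1],[-0.06,0,-0.06,0,0,0,1],[-0.06,0,-0.1,0,0,0,1],[-0.06,0,-0.14,0,0,0,1],[-0.06,0,-0.18,0,0,0,1]]'
python3 -m pendant '[[-0.04,0,0,0,0,0,1],[-0.08,0,0,0,0,0,1],[-0.12,0,0,0,0,0,1],[-0.16,0,0,0,0,0,1],[-0.2,0,0,0,0,0,1],[-0.24,0,0,0,0,0,1],[-0.24,0,0,0,0,0,1],[-0.24,0,0,0,0,0,1]]'
python3 - <<'E'
from h import *
shot("scene","s10.png",(130,120,310,260),4.4)
shot("top","t10.png",(195,120,395,270),4)
s=readout.get_state(); print(s['tcp_pos'],s['force'])
E
```

```text
time_s: 19.15
tcp_pos: [0.674, -0.1163, 0.2542]
orientation: [-0.0, 0.58, 0.815, -0.0]
force: [0.6, 0.6, -0.5]
opening: 0.0002
time_s: 19.95
tcp_pos: [0.7522, -0.3434, 0.2515]
orientation: [-0.001, 0.58, 0.814, 0.0]
force: [-0.2, 0.2, 0.4]
opening: 0.0002
[ 0.75249825 -0.34120483  0.25230049] [ 0.78632343  0.03507956 -0.78822847]
```

View pics/s10.png

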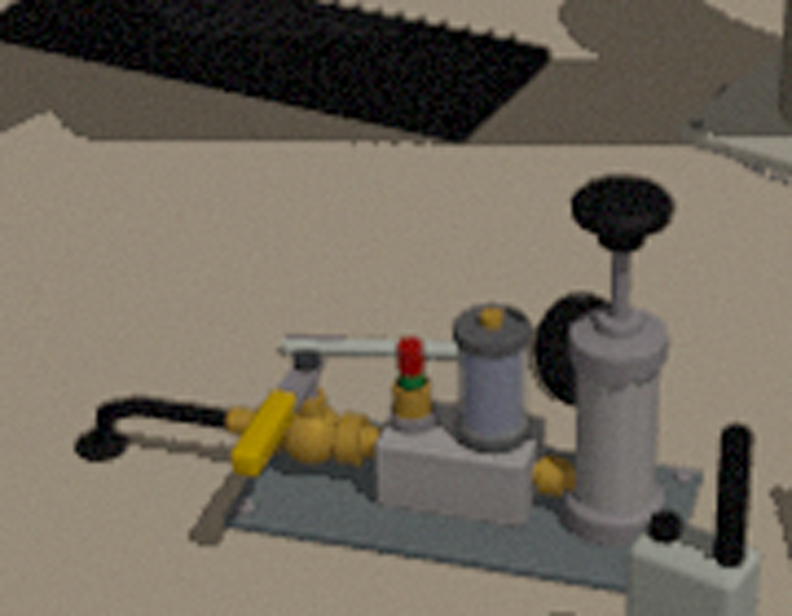

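View pics/t10.png

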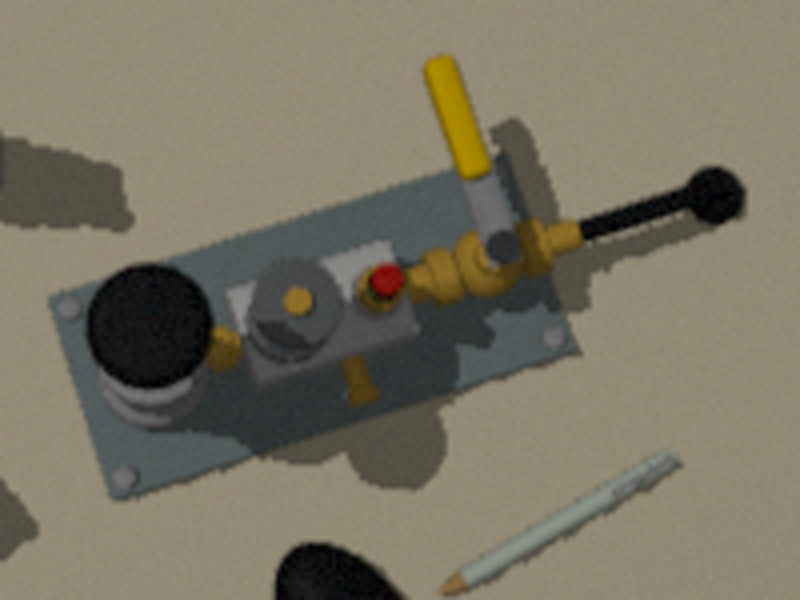

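```bash
python3 - <<'E'
from h import *
f=np.load("pics/t10.png.npz"); d=dict(intrinsics=f["K"],rvec=f["r"],tvec=f["t"])
f0=np.load("pics/top0.png.npz")
T=lambda u,v,z,y0: ray(d,195+u/4-.375,y0+v/4-.375,z)
a=T(478,170,.088,120)-T(440,60,.088,120)
b=T(577,133,.088,145)-T(692,84,.088,145)   # sleeve at start from topc
print('swing',np.degrees(np.arctan2(-a[1],-a[0])-np.arctan2(-b[1],-b[0])), 'angle shut dir',np.arctan2(-a[1],-a[0]))
diff=cv2.absdiff(cv2.GaussianBlur(f["img"],(5,5),0),cv2.GaussianBlur(f0["img"],(5,5),0)).max(2)
cv2.imwrite("pics/diff.png",cv2.convertScaleAbs(diff,alpha=4))
E
```

```text
swing 84.62684361560123 angle shut dir 0.3289020749507451
```

View pics/diff.png

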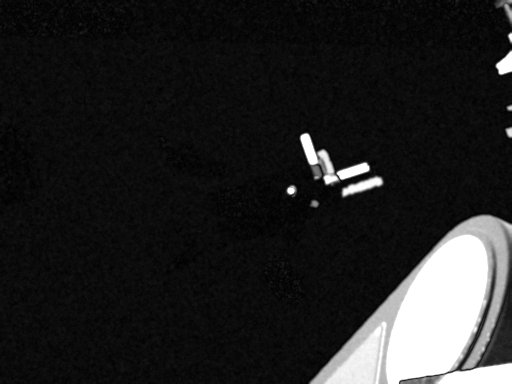

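```bash
python3 - <<'E'
from h import *
out=[]
for n in("top0.png","t10.png"):
    f=np.load(f"pics/{n}.npz"); d=dict(intrinsics=f["K"],rvec=f["r"],tvec=f["t"])
    h=cv2.cvtColor(f["img"],cv2.COLOR_BGR2HSV); m=cv2.inRange(h,(24,180,90),(34,255,255))
    k,l,st,c=cv2.connectedComponentsWithStats(m); i=1+np.argmax(st[1:,4]); v,u=np.where(l==i)
    P=np.array([ray(d,a,b,.086)[:2] for a,b in zip(u,v)]); w,V=np.linalg.eigh(np.cov(P.T)); e=V[:,1]
    sp=np.array([.5825,-.0675]); e=e*np.sign(e@(P.mean(0)-sp)); out.append(np.arctan2(e[1],e[0])); print(st[i],P.mean(0),np.degrees(out[-1]))
print(np.degrees(out[1]-out[0]))
E
```

```text
[337 164  32  15 215] [ 0.6042837  -0.12924619] -71.32210346841833
[301 134  16  31 225] [ 0.64505568 -0.04467713] 18.67337130295316
89.99547477137148
```

The colour fit shows the lever has swung 90.0°. The change image shows only the lever and its shadow, the pin, and the arm. Handing in.

```bash
python3 -c "
from station import robot; print(robot.finish_job())"
```

```text
the job is handed in; nothing more can be done
None
```

I charged the line and shut the valve, then handed the job in at about 20 s of the 58 s allowed.

- **Pumping:** I made seven strokes with the closed fingertips, letting the knob spring fully back up after each one. The first was held at the stop in two presses. The highest force I read was about 53 N at the wrist, on the second stroke; after that I pressed less, to about 28 N.
- **Pin:** It is fully out with its green band showing. One extra stroke did not change it.
- **Valve:** I then pushed the lever round to its stop, with about 17 N against it at the end.

**Last checks:**
- The lever's swing, measured from the yellow sleeve in the top images, is 90.0°. An earlier rough reading of hand-picked points gave 84.6°, which I put down to imprecise points.
- The knob is up, and the arm is clear of everything.
- Comparing the first and last top images, the only changes are the lever and its shadow, the pin, and the arm. The mouse, pen, radio and paddle have not moved.

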